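Release the cam lock and dock the sample carriage

ROBOT

A 7-joint arm with a two-finger parallel gripper is mounted at the origin on the work surface. World frame = base frame: x ahead of the robot, y to its left, z up, the work surface at z = 0. Lengths are in m, angles in rad, forces in N, time in s.
With the tool pointing down it reaches from about 0.425 to 1.025 m from the base axis. Payload 3.6 kg.
Tool frame: the origin (TCP) lies midway between the tips of the shut fingers; the grasp point (between the pads) lies 19 mm behind it (hold_point_z is the distance from the TCP to the grasp point, in m); z points along the fingers, y is the direction in which the jaws open and shut (so a half turn about z gives the same grasp; the last joint's range is limited). The gripper opens to 85 mm and grips with 20 to 120 N. Pads are 22 mm wide; open, the fingers measure 114 mm over their backs; the gripper's body (76 mm by 85 mm) begins 54 mm behind the grasp point. The pads swing forward as they close: fully open they stand 13 mm farther back than shut.
Start: joints at [-1.228, 0.591, 0.048, 1.609, -0.033, 0.943, -0.034], TCP at [0.307, 0.657, 0.231] pointing down, gripper open.
Joint ranges: [-2.69, 2.69], [-0.47, 2.24], [-1.27, 1.36], [0.19, 2.51], [-1.53, 4.68], [0.08, 2.07], [-3.09, 3.09]. Speed limits (rad/s): [2.57, 2.57, 3.14, 3.14, 3.14, 3.14, 3.14].

INTERFACE

Orientations are given as a unit quaternion [x, y, z, w].
In Python, from bench import read_state, camera, camera_model, sign_off, hold_point_z gives the robot as it stands. The module is installed in compiled form; this text tells all that it offers.
- The arm moves only by the tool arm_command, never from a script. Its argument "targets" is a list of rows, each a list of 3 entries, a list of its own where there are three numbers: the shift along the tool's x, y, z in cm, then the turn, a rotation vector about the tool's x, y, z in rad, then the finger opening in cm, from 0 to 8.54. A call has exactly 10 rows; each row is the pose to reach, as a shift and turn from the pose commanded when the call began, along the tool's axes at that moment; what a row does not reach only later rows make up. A row lasts 1/8 s, in which the tool goes at most 62.5 mm and 10.7 degrees, less where a joint would pass 70% of its speed; a pose out of reach is approached as far as the arm can. A call with a gripper value outside its range is refused whole. The fingers move at their own pace and stop on an object; "force" is the grip in N (left out, the last holds). Time passes only in rows, so rows that repeat a pose let the fingers close, or fill a call up. It gives the time, the measured TCP pose, the force and the opening at its end, in the units of the state.
- read_state(): the state, without advancing time (a new reading comes with each control period).
- camera(name): name is "scene" or "top" or "wrist"; returns the picture (400x640x3 uint8, red, green, blue); there is no depth.
- camera_model(name): a dict with "vertical_fov" (degrees; the focal length in pixels is half the picture's height over the tangent of half this angle, whatever the lens; pixels are square), "cx", "cy" (the principal point, pixels), "dist_coeffs" ([k1, k2, p1, p2, k3] as OpenCV has them; the pictures are not rectified), "R" (3x3) and "t" (3): a world point X has camera coordinates R X + t; the wrist camera has in their place "tool_from_camera" (4x4, takes a point from camera to tool coordinates, whose origin is the TCP and whose axes are the flange's). Camera axes: x right, y down, z forward; pixel columns grow to the right and rows downward; lengths in m; the calibration is good to about 2 mm. A picture is of the moment at which its call begins: read the wrist's pose just before it. camera_model takes no time and is no camera call.
- sign_off(): hands the job in, once; it reports no verdict.
The state is a dict: "time_s": time; "joint_positions": joint angles; "qvel": joint speeds; "tau": joint torques, N m; "position": TCP position; "tcp_rot": TCP orientation; "force": force on the tool from outside, world axes, zero at the start; "torque": the same for the moment, N m; "opening": opening from 0.0 (shut) to 1.0 (fully open).
Only numpy, scipy, OpenCV 4.12 (cv2) and the standard library are available. Lean on these libraries where they do the work, as an engineer would, in place of code of your own. Each camera call takes 0.05 s, during which the arm holds its last target.

TASK

Load the sample carriage into the analyser without picking anything up: first push the cam's lever round with the fingers until the cam's low notch faces the carriage's roller (the lever then points straight forward, along the slide), and only then push the carriage forward (it has an upright plate for this at its near end) until it is fully home against the docking block. The tube rack rides along seated in the carriage and must not be lifted or tipped out, and the things standing around the dock are left where they are.

Things in the scene. Friction and masses are not known exactly. Their poses are not given: they have to be found in the camera images.
- dock: White loading deck fixed on the table, 270 x 300 mm, 10 mm thick. Its frame: +x is forward (the way the carriage slides), +y is to the left, z up; origin at table height on the slide's centre line. The deck's top is at z = 10 mm; it covers x -110..160, y -90..210. A grey docking block (110 mm wide, 70 mm high) stands at x 118..158 on the centre line; behind it from x = 165 the analyser's white front, 80 mm high, 360 mm wide.
- carriage (a joint): Travel of the aluminium carriage along the dock's +x, in m: 0 at the start, 0.062 fully home (end stop, front edge against the docking block). It moves with 2.5 N of friction and stays where left. With the cam not at its low point its roller meets the cam's rim at about 0.034 and it is blocked. The carriage is a tray 110 mm long, 80 mm wide, 35 mm high at its side rims, with an upright push plate at its rear (near) end and, at its left side, an arm that carries the roller.
- push_plate (a point): Centre of the near (rear, -x) face of the carriage's upright push plate, 70 mm above the table. The plate is 80 mm wide (along dock y), 8 mm thick, and reaches from 13 to 90 mm above the table. Pushing the plate here towards dock +x drives the carriage. In the dock frame it is at x = -60 mm, y = 0 when the carriage joint is 0. Nothing stands behind it.
- roller (a point): Centre of the follower roller, an upright steel roller 14 mm in diameter, 36 mm above the table, on the carriage's arm to the left of the tray. It moves with the carriage, straight towards the cam's pivot (110 mm left of the slide's centre line).
- cam (a joint): Angle of the cam about its upright pivot, in rad: the angle of the lever from the dock's +x, positive counter-clockwise seen from above. 0 is the low point: the notch faces the roller and the lever points straight forward. Starts between 1.0 and 2.1, so that it must be turned clockwise seen from above; can turn from -0.7 to 2.4, with no stop or detent at 0; turns with 0.1 N m of friction and stays where left.
- cam_pivot (a point): Top centre of the cam's hub, on its upright axis, 52 mm above the table, at x = 56, y = 110 mm in the dock frame. The cam is a flat steel disc of radius 45 mm, 30 to 42 mm above the table, with one tapered notch (40 mm wide at the rim, 19 mm at its flat floor, which is 16 mm from the axis) on the side opposite the lever.
- cam_post (a point): Top centre of the round black upright post at the end of the cam's lever: 16 mm in diameter, free from 48 mm up to 88 mm above the table, its axis 65 mm from the pivot. The lever is a flat steel bar 16 mm wide, top at 48 mm. Pushed sideways, it turns the cam.
- rack_mid (a point): Middle (half-way up) of the loose grey tube rack that sits in the carriage's tray: 96 x 66 mm, 74 mm high over its eight capped tubes, underside 23 mm above the table, top 97 mm above the table, 0.25 kg.
- spare_rack_mid (a point): Middle of a loose rack with four capped tubes, 90 x 34 mm, 74 mm high, standing on the table to the right of the dock. Bystander.
- bottle_mid (a point): Middle of a white bottle, 54 mm in diameter, 110 mm high, on the table to the right of the dock. Bystander.
- jar_mid (a point): Middle of a squat jar, 60 mm in diameter, 65 mm high, on the table to the left of the dock. Bystander.
There are look-alikes about, which are no part of the job. What is shaped like the part that bears rack_mid but turquoise is not meant.

How it is judged:
On the way:
1. the cam is at its low point (within 0.25 rad) while the carriage is still short of the cam (travel under 25 mm) (value of joint cam between -0.25 and 0.25 rad and value of joint carriage below 0.025 m), for 0.2 s.
At the end, for the whole second after the job is handed in: The carriage is home (travel over 58 of 62 mm) and at rest, the cam is at its low point within 0.25 rad, the rack sits upright on the tray's floor (within 6 mm in height, 0.1 rad), and the three bystanders are within 20 mm of where they stood (value of joint carriage above 0.058 m and value of joint cam between -0.25 and 0.25 rad and angle between rack_mid's own z axis and vertical below 0.1 rad and z of rack_mid in the frame of push_plate between -0.016 and -0.004 m and distance of each of spare_rack_mid, bottle_mid, jar_mid from where it was at the start of the episode below 0.02 m and velocity of joint carriage below 0.01 m/s); the robot touches nothing.
It fails at once if the tube rack is lifted (over 12 mm) or tipped (over 0.35 rad) (z of rack_mid in the frame of push_plate above 0.002 m or angle between rack_mid's own z axis and vertical above 0.35 rad).
It fails at once if the carriage is forced against the cam's high rim (over 40 N on the carriage while the cam is not at its low point) (contact force between the fingers and carriage above 40 N and (value of joint cam above 0.4 rad or value of joint cam below -0.4 rad)).
It fails at once if a bystander is lifted, or moved by over 40 mm (height (world z) of spare_rack_mid above 0.057 m or height (world z) of bottle_mid above 0.075 m or height (world z) of jar_mid above 0.0525 m or distance of any of spare_rack_mid, bottle_mid, jar_mid from where it was at the start of the episode above 0.04 m).
It also fails if it takes over 51 s, if anything falls off the work surface, if the arm or the gripper's body presses on something with over 40 N, if the wrist force passes 120 N, or if a joint passes its speed limit or range.

## Working session

There is one attempt and no reset: what is moved stays moved. The work goes in short steps, Python scripts to look and compute and a tool call to move; the robot and the scene stay as the last step left them, time stands still between calls to the robot, and variables do not carry over. Pictures are saved under pics/ and viewed, and the job is handed in when it is done.

Besides the shell and the picture viewer there is one more tool, called after "Request:" as name([rows], argument=value, ...), one row to a line, values as JSON. arm_command: Moves the arm, as the interface text tells. Its arguments: {"type":"object","properties":{"targets":{"type":"array"},"force":{"type":"number"}},"required":["targets"]}

```bash
mkdir -p pics; python3 - <<'E'
from bench import *
import cv2
s=read_state(); print(s)
print(hold_point_z if not callable(hold_point_z) else hold_point_z())
for n in ("scene","top"):
    im=camera(n); cv2.imwrite(f"pics/{n}0.png",im[...,::-1]); print(n,camera_model(n))
print(camera_model("wrist"))
E
```

```text
{'time_s': 0.0, 'joint_positions': array([-1.22752453,  0.59211384,  0.04830476,  1.60983635, -0.03327549,
        0.9426856 , -0.03367964]), 'qvel': array([-0.00072641, -0.000907  , -0.00257272,  0.00243574, -0.00072555,
       -0.00146857, -0.00204225]), 'tau': array([-4.45872392e-04, -5.48690414e+01,  1.54663928e+00, -1.98114860e+01,
        9.40034457e-03,  9.00798157e-03, -3.32404525e-06]), 'position': array([0.30633895, 0.65618657, 0.23013963]), 'tcp_rot': array([ 2.16599888e-01,  9.76259820e-01, -1.10654499e-03, -1.69287261e-04]), 'force': array([0.00339781, 0.03089559, 0.72411675]), 'torque': array([ 0.02985422,  0.09897507, -0.00620081]), 'opening': 1.004483455468453}
0.0187
scene {'vertical_fov': 42.62829051158758, 'cx': 323.45868807598634, 'cy': 194.54688609550496, 'dist_coeffs': array([-0.05279515,  0.        ,  0.        ,  0.        ,  0.        ]), 'R': array([[ 0.46030643,  0.88758143, -0.01780983],
       [ 0.606655  , -0.32913589, -0.72362924],
       [-0.64814173,  0.32228677, -0.68995908]]), 't': array([-0.26080318, -0.29643544,  1.75755931])}
top {'vertical_fov':
[... 203 characters left out ...]
1966685],
       [-0.98561374, -0.02918718, -0.16647422],
       [ 0.16695856, -0.01500973, -0.98584966]]), 't': array([-0.05267089,  0.59033984,  1.08916463])}
{'vertical_fov': 58.355095403530385, 'cx': 311.67010200428933, 'cy': 198.32835737654437, 'dist_coeffs': array([-0.00595641,  0.        ,  0.        ,  0.        ,  0.        ]), 'tool_from_camera': array([[ 2.69365727e-04, -9.62987759e-01, -2.69544992e-01,
         6.73852729e-02],
       [ 9.99999947e-01,  2.09717327e-04,  2.50089951e-04,
        -5.97815054e-04],
       [-1.84305306e-04, -2.69545045e-01,  9.62987764e-01,
        -1.42125849e-01],
       [ 0.00000000e+00,  0.00000000e+00,  0.00000000e+00,
         1.00000000e+00]])}
```

View pics/scene0.png

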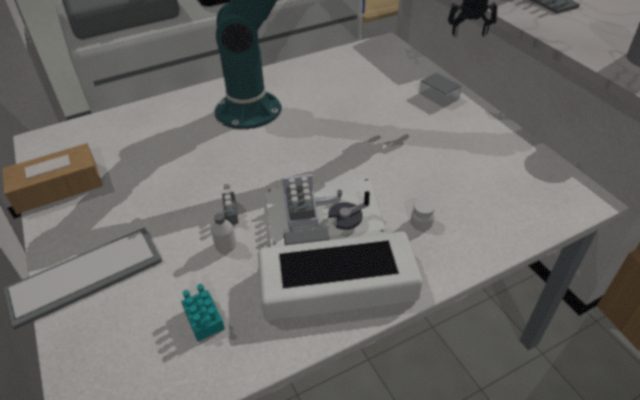

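View pics/top0.png

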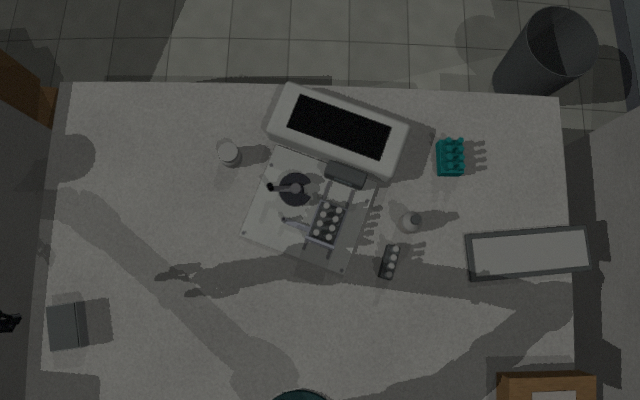

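```bash
python3 - <<'E'
import cv2
im=cv2.imread("pics/top0.png")
c=im[130:290,210:410]
c=cv2.convertScaleAbs(cv2.resize(c,None,fx=4,fy=3.75,interpolation=cv2.INTER_CUBIC) if 0 else cv2.resize(c,None,fx=3.75,fy=3.75,interpolation=cv2.INTER_CUBIC),alpha=1.5)
cv2.imwrite("pics/top0z.png",c)
im=cv2.imread("pics/scene0.png")
c=im[160:290,210:410]
c=cv2.convertScaleAbs(cv2.resize(c,None,fx=4,fy=4,interpolation=cv2.INTER_CUBIC),alpha=1.5)
cv2.imwrite("pics/scene0z.png",c)
E
```

```text
(no output)
```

View pics/top0z.png

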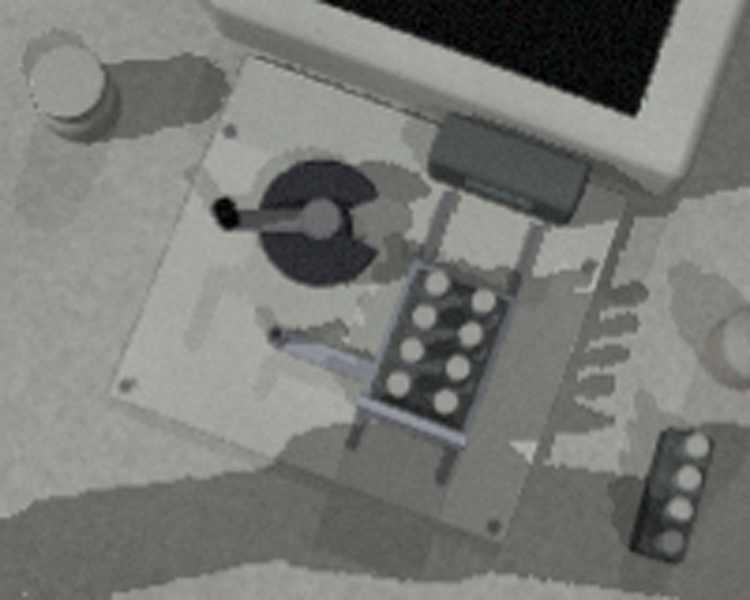

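View pics/scene0z.png

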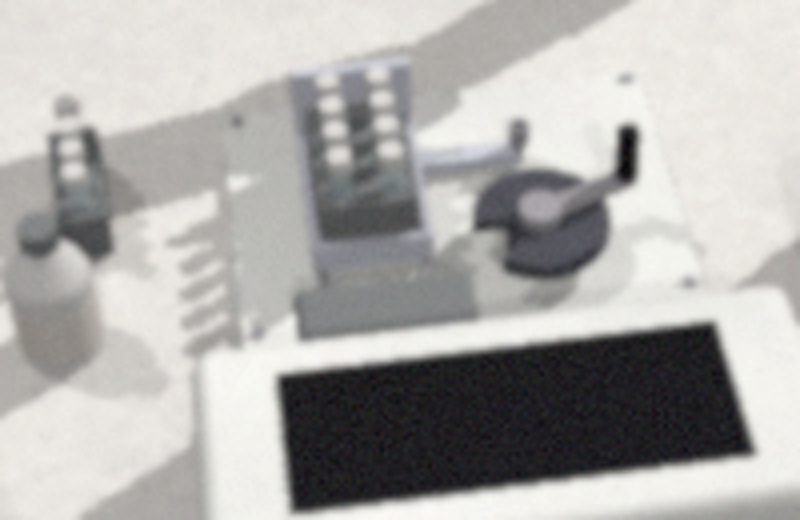

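```bash
cat > h.py <<'E'
import numpy as np, cv2
from bench import *
from scipy.optimize import least_squares
def K(m):
    f=200/np.tan(np.radians(m["vertical_fov"])/2); return np.array([[f,0,m["cx"]],[0,f,m["cy"]],[0,0,1.]])
def proj(X,m):
    return cv2.projectPoints(np.atleast_2d(X).astype(float),cv2.Rodrigues(m["R"])[0],m["t"],K(m),m["dist_coeffs"])[0][:,0]
def ray(uv,m,z):
    p=cv2.undistortPoints(np.array([[uv]],float),K(m),m["dist_coeffs"])[0,0]
    d=m["R"].T@np.array([p[0],p[1],1]); c=-m["R"].T@m["t"]
    return c+d*(z-c[2])/d[2]
def d2w(q,P):
    P=np.atleast_2d(P); c,s=np.cos(q[2]),np.sin(q[2])
    return np.c_[q[0]+c*P[:,0]-s*P[:,1],q[1]+s*P[:,0]+c*P[:,1],P[:,2]]
E
python3 - <<'E'
from h import *
mt=camera_model("top"); ms=camera_model("scene")
T=lambda u,v:(210+u/3.75,130+v/3.75); S=lambda u,v:(210+u/4,160+v/4)
P=np.array([[160,210,10],[-110,210,10],[-110,-90,10],[56,110,52],[-56,40,90],[-56,-40,90]])/1e3
uv=np.array([T(250,57),T(108,397),T(505,543),T(322,218),T(362,400),T(465,440)])
P2=np.array([[56,110,52],[-60,40,90],[-60,-40,90]])/1e3
uv2=np.array([S(543,205),S(412,58),S(292,72)])
f=lambda q:np.r_[(proj(d2w(q,P),mt)-uv).ravel(),(proj(d2w(q,P2),ms)-uv2).ravel()]
r=least_squares(f,[.55,.2,-.3]); q=r.x; print(q,r.fun.reshape(-1,2).round(1)); np.save("q.npy",q)
W=lambda p:d2w(q,np.array(p)/1e3)[0]
print("pivot",W([56,110,52]),"plate",W([-60,0,70]))
a=ray(T(225,207),mt,.088); b=ray(S(628,128),ms,.088)
for p in(a,b):
    d=p-W([56,110,88]); print("post",p,np.hypot(*d[:2]),np.arctan2(d[1],d[0])-q[2])
for n,u in(("jar",(65,80)),("spare",(675,495)),("bottle",(745,350))): print(n,ray(T(*u),mt,.06))
E
```

```text
[ 0.54490849 -0.05921815 -0.32988027] [[-1.3 -1.3]
 [-0.3 -0.9]
 [-0.6 -0.1]
 [-0.8 -0.5]
 [-1.7 -1.1]
 [ 1.  -0.5]
 [-1.5 -0.6]
 [-2.1 -1.3]
 [-1.9 -1.4]]
pivot [0.63352131 0.02671071 0.052     ] plate [ 0.48814363 -0.03978236  0.07      ]
post [0.63045205 0.0891321  0.088     ] 0.06249679948343134 1.949807131018533
post [0.63336442 0.09315845 0.088     ] 0.06644792313018386 1.9030377160204974
jar [0.72458402 0.20920852 0.06      ]
spare [ 0.4460252  -0.22169245  0.06      ]
bottle [ 0.54666322 -0.27028223  0.06      ]
```

```bash
cat >> h.py <<'E'
from scipy.spatial.transform import Rotation as Ro
q=np.load("q.npy")
def goal(P,s=None,yawgoal=True):
    """shift (cm, tool axes) and turn from current pose to dock points P (mm), tool x=-dock x"""
    s=s or read_state(); R=Ro.from_quat(s["tcp_rot"])
    g=d2w(q,np.array(P)/1e3); c,sn=np.cos(q[2]),np.sin(q[2])
    G=Ro.from_matrix(np.array([[-c,-sn,0],[-sn,c,0],[0,0,-1]]))
    return (R.inv().apply(g-s["position"])*100).round(2),(R.inv()*G).as_rotvec().round(3)
def dockpos(s):
    d=s["position"]-[q[0],q[1],0]; c,sn=np.cos(q[2]),np.sin(q[2])
    return np.array([c*d[0]+sn*d[1],-sn*d[0]+c*d[1],d[2]])*1e3
E
python3 - <<'E'
from h import *
print(goal([[0,163,150],[0,163,60]]))
hx,hy,r=11,14.5,8
for a in np.linspace(1.92,0,13):
    p=np.array([56,110])+65*np.array([np.cos(a),np.sin(a)]); n=np.array([-np.sin(a),np.cos(a)])
    d=next(d for d in np.arange(10,40,.1) if np.hypot(max(abs(d*n[0])-hx,0),max(abs(d*n[1])-hy,0))>=r)
    print(round(a,2),(p+d*n).round(1),p.round(1))
E
```

```text
(array([[-50.14, -38.52,   8.11],
       [-50.14, -38.5 ,  17.11]]), array([-0.002, -0.   , -0.107]))
1.92 [ 14.7 164.1] [ 33.8 171.1]
1.76 [ 24.7 170.2] [ 43.8 173.8]
1.6 [ 35.  174.4] [ 54.1 175. ]
1.44 [ 45.4 176.9] [ 64.5 174.4]
1.28 [ 55.6 178. ] [ 74.6 172.3]
1.12 [ 65.2 177.7] [ 84.3 168.5]
0.96 [ 74.3 176.6] [ 93.3 163.2]
0.8 [ 82.9 174.5] [101.3 156.6]
0.64 [ 92.5 169.8] [108.1 148.8]
0.48 [101.9 162.5] [113.7 140. ]
0.32 [110.2 153. ] [117.7 130.4]
0.16 [116.5 142.9] [120.2 120.4]
0.0 [121.  132.6] [121. 110.]
```

Request:
arm_command([
  [[-5.0, -3.8, 0.8], [0, 0, -0.02], 4],
  [[-10.0, -7.7, 1.6], [0, 0, -0.04], 0],
  [[-15, -11.5, 2.4], [0, 0, -0.06], 0],
  [[-20, -15.4, 3.2], [0, 0, -0.08], 0],
  [[-25, -19.2, 4.0], [0, 0, -0.1], 0],
  [[-30, -23, 4.8], [0, 0, -0.107], 0],
  [[-35, -27, 5.6], [0, 0, -0.107], 0],
  [[-40, -30.8, 6.4], [0, 0, -0.107], 0],
  [[-45, -34.6, 7.2], [0, 0, -0.107], 0],
  [[-50.1, -38.5, 8], [0, 0, -0.107], 0],
])

```text
time_s: 1.35
position: [0.5929, 0.1049, 0.1523]
tcp_rot: [0.164, 0.986, 0.0, -0.0]
force: [1.0, -0.1, 0.5]
opening: -0.0
```

```bash
python3 - <<'E'
from h import *
s=read_state(); print(s["time_s"],dockpos(s),s["opening"],goal([[0,163,60]],s))
for n in("top","wrist"):
    im=camera(n)[...,::-1]
    if n=="top": im=cv2.resize(im[130:290,210:410],None,fx=3.75,fy=3.75,interpolation=cv2.INTER_CUBIC)
    cv2.imwrite(f"pics/{n}1.png",cv2.convertScaleAbs(im,alpha=1.5))
E
```

```text
1.35 [ -7.75984383 170.81687182 152.29798981] -2.2891535926528584e-05 (array([[-0.78, -0.78,  9.23]]), array([ 0., -0.,  0.]))
```

View pics/wrist1.png

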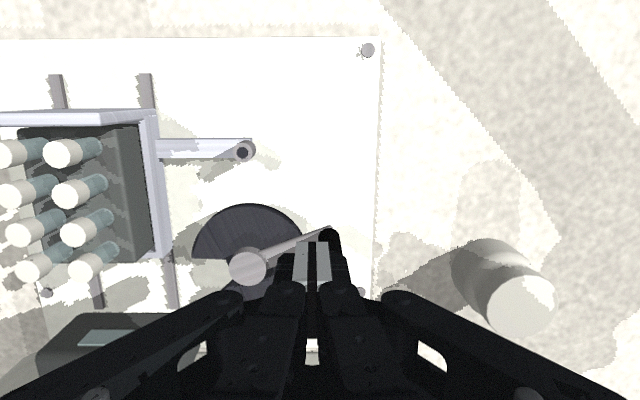

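View pics/top1.png

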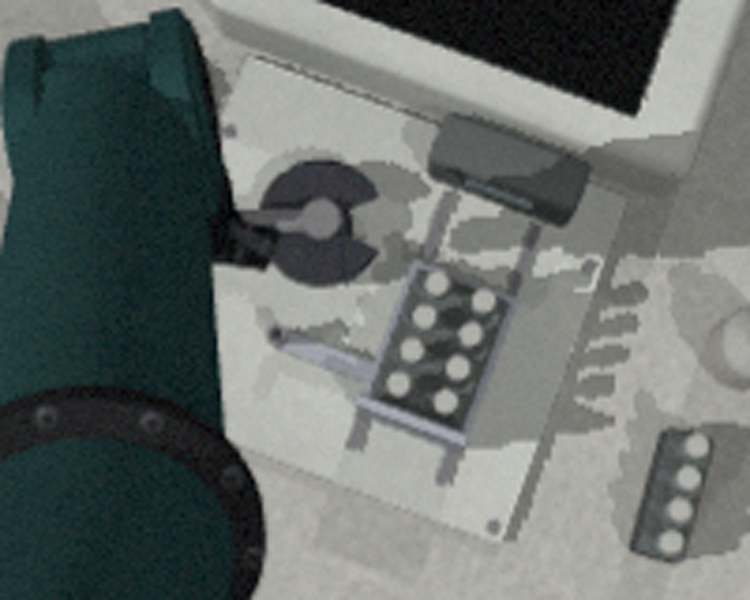

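```bash
cat >> h.py <<'E'
def wmodel(s):
    m=dict(camera_model("wrist")); A=np.eye(4); A[:3,:3]=Ro.from_quat(s["tcp_rot"]).as_matrix(); A[:3,3]=s["position"]
    B=np.linalg.inv(A@m["tool_from_camera"]); m["R"]=B[:3,:3]; m["t"]=B[:3,3]; return m
def todock(p):
    return dockpos({"position":p})
E
python3 - <<'E'
from h import *
s=read_state(); m=wmodel(s)
for n,u,z in(("hub",(247,267),.052),("corner",(383,38),.01),("post?",(330,235),.088),("roller",(245,150),.045),("plateL",(130,110),.09)): print(n,todock(ray(u,m,z)))
E
```

```text
hub [ 50.49936802 113.07567492  52.        ]
corner [-111.2750909   215.25821024   10.        ]
post? [ 11.41490666 173.1266275   88.        ]
roller [-35.5125759  115.82853743  45.        ]
plateL [-64.90598069  62.00136673  90.        ]
```

```bash
python3 - <<'E'
from h import *
s=read_state(); m=wmodel(s); print(s["time_s"],dockpos(s),np.abs(s["qvel"]).max(),goal([[0,163,60]],s))
for n,u,z in(("hub",(247,267),.052),("corner",(383,38),.01),("post?",(330,235),.088),("roller",(245,150),.045)): print(n,todock(ray(u,m,z)))
E
```

```text
1.45 [ -2.57439816 163.00356803 151.93169877] 0.0905975022034792 (array([[-0.23,  0.05,  9.19]]), array([-0.005,  0.003, -0.014]))
hub [ 50.49936802 113.07567492  52.        ]
corner [-111.2750909   215.25821024   10.        ]
post? [ 11.41490666 173.1266275   88.        ]
roller [-35.5125759  115.82853743  45.        ]
```

Request:
arm_command([
  [[0.4, 0, 0], [0, 0, 0], 0],
  [[0.4, 0, 2], [0, 0, 0], 0],
  [[0.4, 0, 4], [0, 0, 0], 0],
  [[0.4, 0, 6], [0, 0, 0], 0],
  [[0.4, 0, 8], [0, 0, 0], 0],
  [[0.4, 0, 9.1], [0, 0, 0], 0],
  [[0.4, 0, 9.1], [0, 0, 0], 0],
  [[0.4, 0, 9.1], [0, 0, 0], 0],
  [[0.4, 0, 9.1], [0, 0, 0], 0],
  [[0.4, 0, 9.1], [0, 0, 0], 0],
])

```text
time_s: 2.7
position: [0.589, 0.1079, 0.0624]
tcp_rot: [0.164, 0.986, 0.0, 0.001]
force: [-0.8, -0.6, 0.1]
opening: 0.002
```

```bash
python3 - <<'E'
from h import *
s=read_state(); print(s["time_s"],dockpos(s),s["force"])
im=camera("wrist")[...,::-1]
cv2.imwrite(f"pics/wrist2.png",im)
E
```

```text
2.7 [-12.43755079 172.39086814  62.38835041] [-0.75806106 -0.58723098  0.06532196]
```

View pics/wrist2.png

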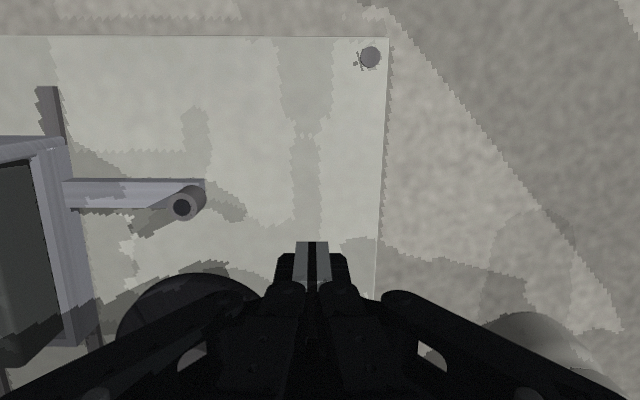

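```bash
python3 - <<'E'
from h import *
s=read_state(); m=wmodel(s); print(s["time_s"],dockpos(s))
for n,u,z in(("corner",(389,37),.01),("roller",(182,207),.045),("edge",(377,270),.01)): print(n,todock(ray(u,m,z)))
E
```

```text
2.75 [-12.54592784 172.32400163  62.26645167]
corner [-109.50120185  210.43824401   10.        ]
roller [-31.18245799 111.32674962  45.        ]
edge [ 18.9263424 210.7458539  10.       ]
```

Request:
arm_command([
  [[-1.45, -0.4, 0], [0, 0, 0], 0],
  [[-2.7, -0.6, 0], [0, 0, 0], 0],
  [[-3.75, -0.2, 0], [0, 0, 0], 0],
  [[-4.75, 0.2, 0], [0, 0, 0], 0],
  [[-5.75, 0.5, 0], [0, 0, 0], 0],
  [[-6.8, 0.6, 0], [0, 0, 0], 0],
  [[-7.75, 0.6, 0], [0, 0, 0], 0],
  [[-8.65, 0.5, 0], [0, 0, 0], 0],
  [[-9.55, 0.2, 0], [0, 0, 0], 0],
  [[-9.55, 0.2, 0], [0, 0, 0], 0],
])

```text
time_s: 4.0
position: [0.681, 0.0777, 0.062]
tcp_rot: [0.165, 0.986, -0.0, 0.001]
force: [0.3, -0.2, 0.3]
opening: 0.0
```

```bash
python3 - <<'E'
from h import *
s=read_state(); print(s["time_s"],dockpos(s),s["force"])
for n in("scene","top"):
    im=camera(n)[...,::-1]
    im=im[160:290,250:410] if n=="scene" else im[130:290,210:410]
    cv2.imwrite(f"pics/{n}3.png",cv2.convertScaleAbs(cv2.resize(im,None,fx=3.75,fy=3.75,interpolation=cv2.INTER_CUBIC),alpha=1.5))
E
```

```text
4.0 [ 84.40193438 173.58955403  61.96211611] [ 0.32190807 -0.19919894  0.27119953]
```

View pics/scene3.png

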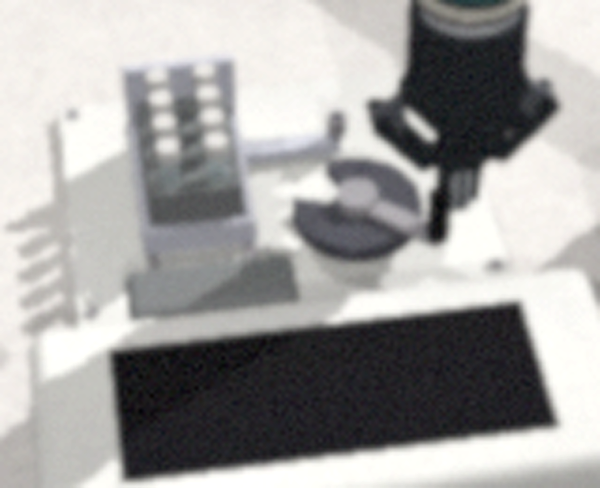

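View pics/top3.png

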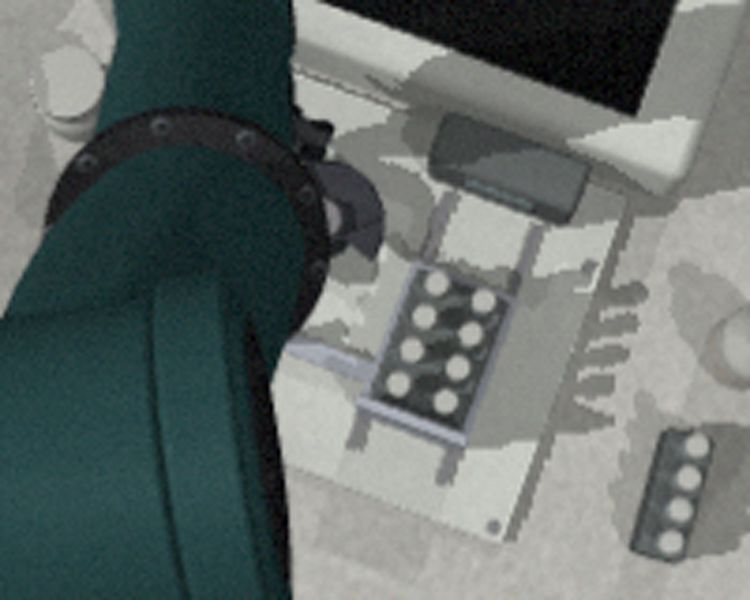

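Request:
arm_command([
  [[-0.5, -0.2, 0], [0, 0, 0], 0],
  [[-0.95, -0.45, 0], [0, 0, 0], 0],
  [[-1.4, -0.8, 0], [0, 0, 0], 0],
  [[-1.9, -1.2, 0], [0, 0, 0], 0],
  [[-2.3, -1.65, 0], [0, 0, 0], 0],
  [[-2.7, -2.1, 0], [0, 0, 0], 0],
  [[-3.0, -2.6, 0], [0, 0, 0], 0],
  [[-3.3, -3.1, 0], [0, 0, 0], 0],
  [[-3.6, -3.6, 0], [0, 0, 0], 0],
  [[-3.8, -4.0, 0], [0, 0, 0], 0],
])

```text
time_s: 5.35
position: [0.7026, 0.0283, 0.0618]
tcp_rot: [0.164, 0.986, -0.0, 0.0]
force: [-0.5, 1.1, -0.6]
opening: 0.003
```

```bash
python3 - <<'E'
from h import *
s=read_state(); print(s["time_s"],dockpos(s),s["force"])
n="scene"
im=camera(n)[...,::-1]
im=im[160:290,250:410]
cv2.imwrite(f"pics/{n}4.png",cv2.convertScaleAbs(cv2.resize(im,None,fx=3.75,fy=3.75,interpolation=cv2.INTER_CUBIC),alpha=1.5))
print((proj(d2w(q,np.array([[56+65*np.cos(a),110+65*np.sin(a),88] for a in(.5,.25,0,-.25)])/1e3),camera_model(n))-[250,160])*3.75)
E
```

```text
5.35 [120.85294332 133.83977468  61.78626883] [-0.47367892  1.08487601 -0.5998977 ]
[[416.4389203  207.00755654]
 [395.53295907 216.23031786]
 [371.8042724  221.40383046]
 [346.86978433 222.14181977]]
```

View pics/scene4.png

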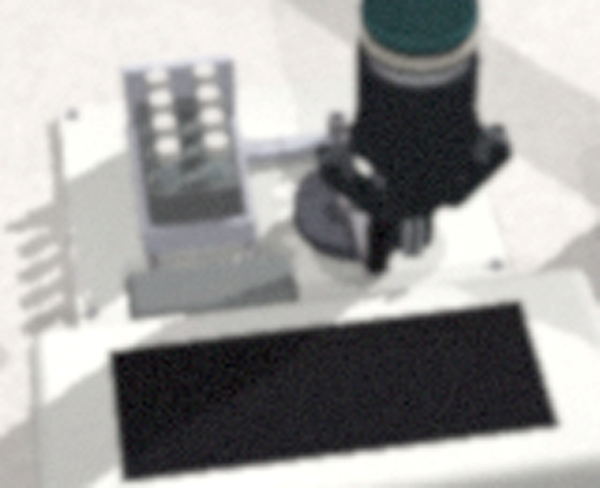

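Request:
arm_command([
  [[0, 1.0, 0], [0, 0, 0], 0],
  [[0, 2, 0], [0, 0, 0], 0],
  [[0, 2.0, -5], [0, 0, 0], 0],
  [[0, 2, -10], [0, 0, 0], 0],
  [[4, -0.5, -10], [0, 0, 0], 0],
  [[8, -3.0, -10], [0, 0, 0], 0],
  [[12, -6, -10], [0, 0, 0], 0],
  [[16, -9, -10], [0, 0, 0], 0],
  [[20, -12, -10], [0, 0, 0], 0],
  [[21.6, -13.4, -10], [0, 0, 0], 0],
])

```text
time_s: 6.65
position: [0.4515, -0.0284, 0.1618]
tcp_rot: [0.164, 0.986, -0.0, -0.001]
force: [0.4, 0.5, -0.6]
opening: -0.005
```

```bash
python3 - <<'E'
from h import *
s=read_state(); print(s["time_s"],dockpos(s),s["force"])
for n in("scene","top"):
    o=[250,160] if n=="scene" else [210,130]
    im=camera(n)[...,::-1]
    im=im[160:290,250:410] if n=="scene" else im[130:290,210:410]
    cv2.imwrite(f"pics/{n}5.png",cv2.convertScaleAbs(cv2.resize(im,None,fx=3.75,fy=3.75,interpolation=cv2.INTER_CUBIC),alpha=1.5))
    print((proj(d2w(q,np.array([[56+65*np.cos(a),110+65*np.sin(a),88] for a in(.5,.25,0,-.25)])/1e3),camera_model(n))-o)*3.75)
E
```

```text
6.65 [-98.3677331   -1.08243982 161.81742693] [ 0.4361507   0.47198548 -0.62377675]
[[416.4389203  207.00755654]
 [395.53295907 216.23031786]
 [371.8042724  221.40383046]
 [346.86978433 222.14181977]]
[[304.67934067 113.20113788]
 [328.38445911 112.86485273]
 [351.42072122 118.21825586]
 [372.39571223 128.94583079]]
```

View pics/scene5.png

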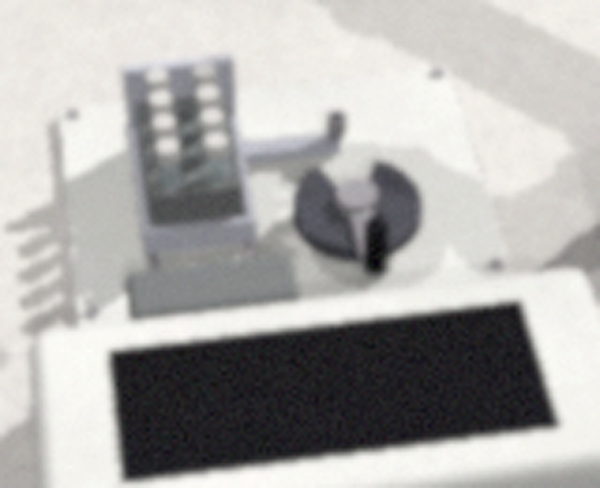

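View pics/top5.png

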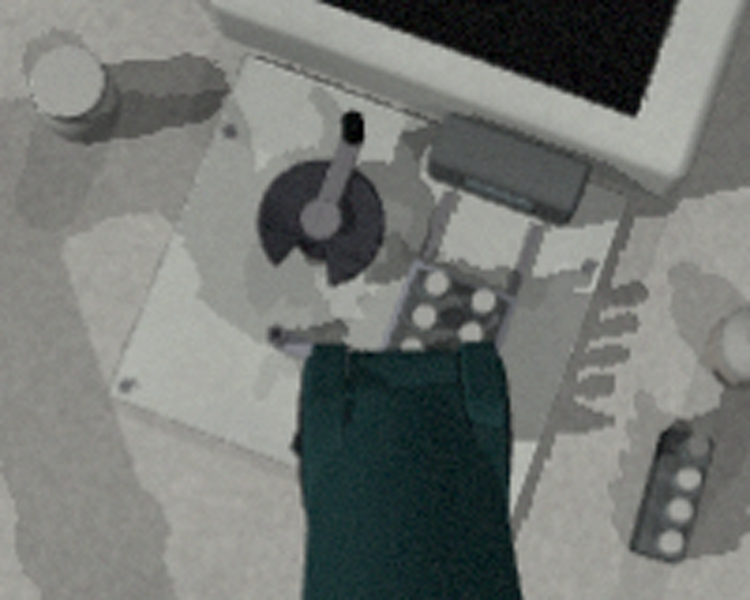

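Request:
arm_command([
  [[0.3, 0, 0], [0, 0, 0], 0],
  [[0.3, 0, 3], [0, 0, 0], 0],
  [[0.3, 0, 6], [0, 0, 0], 0],
  [[0.3, 0, 9], [0, 0, 0], 0],
  [[0.3, 0, 10], [0, 0, 0], 0],
  [[0.3, 0, 10], [0, 0, 0], 0],
  [[-0.5, 0, 10], [0, 0, 0], 0],
  [[-1.2, 0, 10], [0, 0, 0], 0],
  [[-1.8, 0, 10], [0, 0, 0], 0],
  [[-2.2, 0, 10], [0, 0, 0], 0],
])

```text
time_s: 8.0
position: [0.476, -0.0354, 0.0621]
tcp_rot: [0.164, 0.986, 0.0, 0.0]
force: [-1.8, 0.4, 2.0]
opening: 0.003
```

```bash
python3 - <<'E'
from h import *
s=read_state(); print(s["time_s"],dockpos(s),s["force"])
E
```

```text
8.0 [-72.93075064   0.20556434  62.14842884] [-1.78609916  0.44734885  1.9573962 ]
```

Request:
arm_command([
  [[-0.3, 0, 0], [0, 0, 0], 0],
  [[-0.7, 0, 0], [0, 0, 0], 0],
  [[-1.2, 0, 0], [0, 0, 0], 0],
  [[-1.7, 0, 0], [0, 0, 0], 0],
  [[-2.2, 0, 0], [0, 0, 0], 0],
  [[-2.7, 0, 0], [0, 0, 0], 0],
  [[-3.2, 0, 0], [0, 0, 0], 0],
  [[-3.7, 0, 0], [0, 0, 0], 0],
  [[-4.2, 0, 0], [0, 0, 0], 0],
  [[-4.6, 0, 0], [0, 0, 0], 0],
])

```text
time_s: 9.25
position: [0.5193, -0.0506, 0.0617]
tcp_rot: [0.164, 0.986, -0.0, -0.0]
force: [-3.6, -1.7, 0.7]
opening: -0.001
```

```bash
python3 - <<'E'
from h import *
s=read_state(); print(s["time_s"],dockpos(s),s["force"])
n="scene"
im=camera(n)[...,::-1]
im=im[160:290,250:410]
cv2.imwrite(f"pics/{n}6.png",cv2.convertScaleAbs(cv2.resize(im,None,fx=3.75,fy=3.75,interpolation=cv2.INTER_CUBIC),alpha=1.5))
E
```

```text
9.25 [-27.05325344  -0.1319487   61.71495762] [-3.59950124 -1.69648114  0.74739103]
```

View pics/scene6.png

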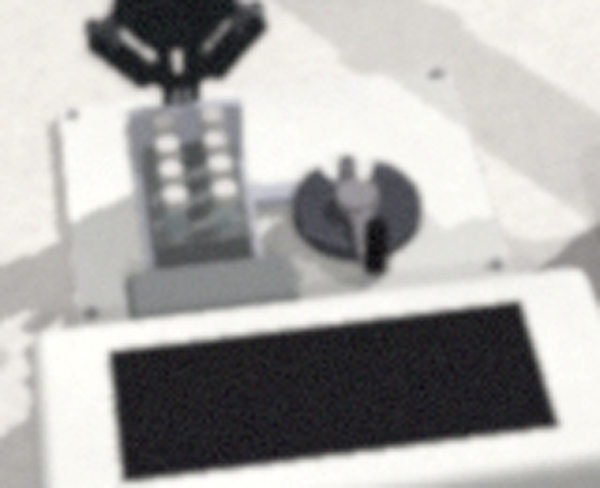

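Request:
arm_command([
  [[-0.3, 0, 0], [0, 0, 0], 0],
  [[-0.6, 0, 0], [0, 0, 0], 0],
  [[-0.9, 0, 0], [0, 0, 0], 0],
  [[-1.2, 0, 0], [0, 0, 0], 0],
  [[-1.4, 0, 0], [0, 0, 0], 0],
  [[-1.6, 0, 0], [0, 0, 0], 0],
  [[-1.7, 0, 0], [0, 0, 0], 0],
  [[-1.8, 0, 0], [0, 0, 0], 0],
  [[-1.8, 0, 0], [0, 0, 0], 0],
  [[-1.8, 0, 0], [0, 0, 0], 0],
])

```text
time_s: 10.55
position: [0.5343, -0.0554, 0.0618]
tcp_rot: [0.164, 0.986, -0.0, -0.002]
force: [-6.2, 0.5, 4.4]
opening: -0.005
```

```bash
python3 - <<'E'
from h import *
s=read_state(); print(s["time_s"],dockpos(s),s["force"])
E
```

```text
10.55 [-11.25920042   0.16346923  61.77176462] [-6.16769249  0.48576199  4.38598656]
```

Request:
arm_command([
  [[-0.1, 0, 0], [0, 0, 0], 0],
  [[-0.2, 0, 0], [0, 0, 0], 0],
  [[-0.3, 0, 0], [0, 0, 0], 0],
  [[-0.4, 0, 0], [0, 0, 0], 0],
  [[-0.4, 0, 0], [0, 0, 0], 0],
  [[-0.4, 0, 0], [0, 0, 0], 0],
  [[-0.4, 0, 0], [0, 0, 0], 0],
  [[-0.4, 0, 0], [0, 0, 0], 0],
  [[-0.4, 0, 0], [0, 0, 0], 0],
  [[-0.4, 0, 0], [0, 0, 0], 0],
])

```text
time_s: 11.8
position: [0.5343, -0.0554, 0.0616]
tcp_rot: [0.163, 0.987, 0.0, -0.006]
force: [-11.4, 2.8, 8.8]
opening: 0.001
```

```bash
python3 - <<'E'
from h import *
s=read_state(); print(s["time_s"],dockpos(s),s["force"])
n="scene"
im=camera(n)[...,::-1]
im=im[160:290,250:410]
cv2.imwrite(f"pics/{n}7.png",cv2.convertScaleAbs(cv2.resize(im,None,fx=3.75,fy=3.75,interpolation=cv2.INTER_CUBIC),alpha=1.5))
E
```

```text
11.8 [-11.31970993   0.16495408  61.56796588] [-11.43927845   2.76601405   8.75414221]
```

View pics/scene7.png

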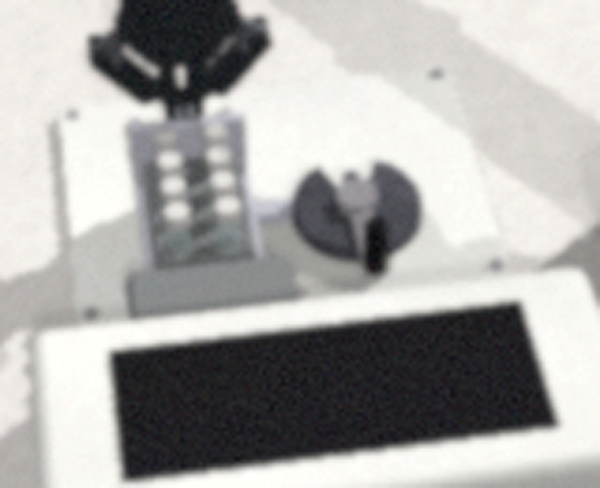

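Request:
arm_command([
  [[0.5, 0, 0], [0, 0, 0], 0],
  [[1.5, 0, 0], [0, 0, 0], 0],
  [[3, 0, 0], [0, 0, 0], 0],
  [[5, 0, 0], [0, 0, 0], 0],
  [[5, 0, -5], [0, 0, 0], 0],
  [[5, 0, -10], [0, 0, 0], 0],
  [[6, 0, -10], [0, 0, 0], 0],
  [[8, 0, -10], [0, 0, 0], 0],
  [[9, 0, -10], [0, 0, 0], 0],
  [[9, 0, -10], [0, 0, 0], 0],
])

```text
time_s: 13.1
position: [0.4536, -0.0277, 0.1612]
tcp_rot: [0.164, 0.987, -0.0, -0.001]
force: [0.0, -0.3, 0.9]
opening: -0.002
```

```bash
python3 - <<'E'
from h import *
s=read_state(); print(s["time_s"],dockpos(s),s["force"])
for n in("scene","top"):
    o=np.array([250,160] if n=="scene" else [210,130])
    im=camera(n)[...,::-1]
    im=im[160:290,250:410] if n=="scene" else im[130:290,210:410]
    cv2.imwrite(f"pics/{n}8.png",cv2.convertScaleAbs(cv2.resize(im,None,fx=3.75,fy=3.75,interpolation=cv2.INTER_CUBIC),alpha=1.5))
    for t in(50,58,62): print(n,t,((proj(d2w(q,np.array([[-60+t,40,90],[-60+t,-40,90],[-32+t,110,45]])/1e3),camera_model(n))-o)*3.75).round().tolist())
E
```

```text
13.1 [-96.54643614   0.22472658 161.20006325] [ 0.01937449 -0.31820402  0.85351757]
scene 50 [[238.0, 97.0], [123.0, 110.0], [344.0, 159.0]]
scene 58 [[239.0, 104.0], [124.0, 118.0], [346.0, 167.0]]
scene 62 [[240.0, 108.0], [125.0, 121.0], [347.0, 171.0]]
top 50 [[380.0, 331.0], [493.0, 373.0], [300.0, 268.0]]
top 58 [[384.0, 320.0], [497.0, 362.0], [304.0, 257.0]]
top 62 [[386.0, 315.0], [499.0, 356.0], [306.0, 252.0]]
```

View pics/scene8.png

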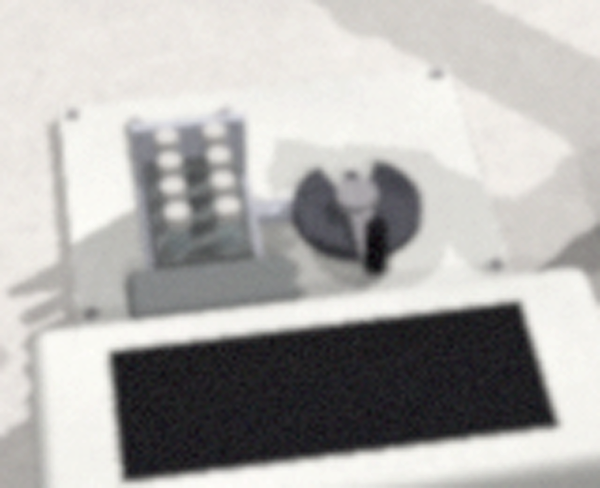

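View pics/top8.png

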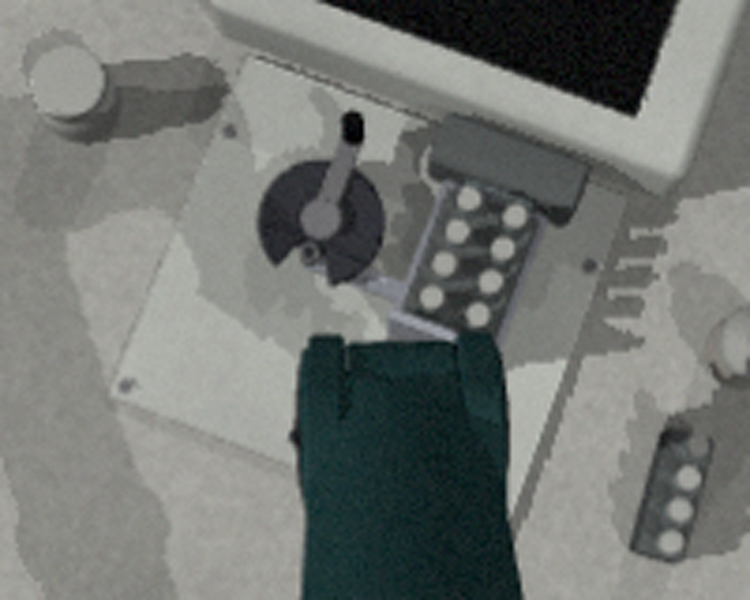

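```bash
python3 -c "
from bench import *
print(sign_off(), read_state()['time_s'])"
```

```text
the job is handed in; nothing more can be done
the job is handed in; nothing more can be done
```

I turned the cam to its low point with the shut fingers, backed off, and then pushed the carriage by its plate until it hit a hard stop. I withdrew clear and handed in at about 13 s.

- **Cam:** it started at about 1.92 rad. After the push, the lever's post matched the predicted position for 0 rad in the top picture to within about a pixel, while the carriage was still at its start.
- **Carriage:** extra push at the end only raised the force, to about 11 N, without any further movement. The last pictures show the front edge against the docking block and the roller in the notch. I estimate the travel at about 61–62 mm of 62.
- **Rack and bystanders:** by eye, the rack is seated upright in the tray, and the bottle, jar and spare rack are where they stood.

**Disagreement:** the first approach stopped about 1 cm short of its target because the row speed limit cut the steps, and I allowed for that in the later moves. One wrist picture taken while the arm was still settling put points 4–6 mm off. A second wrist picture, taken once it had settled, agreed with the dock position to about 1 mm. No check failed.

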